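# Slide the pepper mill home into the free bay

### The arm

A 7-joint arm with a two-finger parallel gripper is mounted at the origin on the work surface. World frame = base frame: x ahead of the robot, y to its left, z up, the work surface at z = 0. Lengths are in m, angles in rad, forces in N, time in s.
With the tool pointing down it reaches from about 0.425 to 0.925 m from the base axis. Payload 6.8 kg.
Tool frame: the origin (TCP) lies on the centre line of the jaws, within the pads' length; the fingertips stand 8 mm ahead of it and the grasp point (between the pads) lies 11 mm behind it; z points along the fingers, y is the line along which they close (so a half turn about z gives the same grasp; the last joint's range is limited). The gripper opens to 88 mm and grips with 3 to 60 N. Pads are 20 mm wide; open, the fingers measure 115 mm over their backs; the gripper's body (75 mm by 178 mm) begins 61 mm behind the grasp point.
Start: joints at [1.08, 0.477, 0.022, 1.555, -0.011, 1.109, -0.083], TCP at [0.252, -0.626, 0.231] pointing down, gripper open.
Joint ranges: [-2.96, 2.96], [-0.34, 2.1], [-1.41, 1.46], [0.24, 2.44], [-1.37, 4.51], [0.17, 1.92], [-2.96, 2.96]. Speed limits (rad/s): [2.39, 2.39, 3.14, 3.14, 3.14, 3.14, 3.14].

### API

Orientations are given as a unit quaternion [x, y, z, w].
In Python, from bench import telemetry, cams, hand_in, finder gives the robot as it stands. The module is installed in compiled form; this text tells all that it offers.
- The arm moves only by the tool play_rows, never from a script. Its argument "deltas" is a list of rows, each a list of 3 entries, a list of its own where there are three numbers: the turn, a rotation vector about the tool's x, y, z scaled (see below), then the shift along the tool's x, y, z scaled (see below), then the gripper command: -1 is shut, 1 is fully open, values between are in proportion. A call has 1 to 20 rows; each row shifts and turns the commanded pose from where the row before left it, along the tool's axes as they then stand; what a row does not reach is not made up. The controller multiplies each number of a shift by 0.05 m and each number of a turn by 6 degrees. A row lasts 1/8 s, in which the tool goes at most 62.5 mm and 10.7 degrees, less where a joint would pass 70% of its speed; a pose out of reach is approached as far as the arm can. A call with a number of a shift or a turn outside -1 to 1 is refused whole. A call with a gripper value outside its range is refused whole. The fingers move at their own pace and stop on an object; the grip force is fixed at half the most. Time passes only in rows, so rows that do not move let the fingers close. It gives the time, the measured TCP pose, the force, the opening and the grip force at its end, in the units of the state.
- telemetry.read_state(): the state, without advancing time (a new reading comes with each control period).
- cams.snapshot(name): name is "scene" or "side" or "wrist"; returns a dict with "color" (400x640x3 uint8, red, green, blue), "intrinsics" (3x3 intrinsics, pixels), "eye" and "orientation" of the camera in the world. Camera axes: x right, y down, z forward; pixel columns grow to the right and rows downward; lengths in m; the calibration is good to about 2 mm. A picture is of the moment at which its call begins. There is no depth.
- hand_in(): hands the job in; it is judged then, once.
Trained networks look in a picture, given as the dict that the camera call returned (one of the last four; its "shot" number tells which), for a name from the list of things; names that differ only in an ending like _2 or _b are one class to them, and where a whole thing is asked for, a point or a joint stands for the part that bears it (a point fixed in the world has none). Each returns a list of dicts, best first, with "score" (0 to 1); they miss things now and then, are a little off and sometimes report something else, mostly with a low value. They report only what shows in the picture. A call takes as long as a camera call.
- finder.look_for(label, picture): "extent" ([left, top, width, height] in pixels, round what is visible of it).
- finder.outline_of(label, picture): "region" (400x640 bool, what is visible of it) and "extent" ([left, top, width, height] in pixels, round what is visible of it).
- finder.tip_of(label, picture): "pixel" ([column, row] in pixels: a listed point, or the origin of a listed thing).
The state is a dict: "t": time; "joints": joint angles; "qvel": joint speeds; "joint_efforts": joint torques, N m; "tcp_pos": TCP position; "tool_rot": TCP orientation; "ft_force": force on the tool from outside, world axes, zero at the start; "torque": the same for the moment, N m; "gripper_width": finger opening in m; "finger_force": force on a finger pad.
Only numpy, scipy, OpenCV 4.12 (cv2) and the standard library are available. Lean on these libraries where they do the work, as an engineer would, in place of code of your own. Each camera call takes 0.05 s, during which the arm holds its last target. There are 200 camera calls.

### The job

Push the tall wooden pepper mill along the cupboard floor into the empty bay of the grey tiers, until it stands upright with its foot home against the back of the bay. Push it low on its body, gently, so that it slides and never tips; do not squeeze it, lift it or push on its upper half. Leave everything else where it stands.

Things in the scene. Friction and masses are not known exactly. Their poses are not given: they have to be found in the camera images.
- mill: tall turned wooden pepper mill, loose, upright on the floor before the tiers, 212 high, 0.3 to 0.5 kg. Origin: centre of its underside; z up its axis. Foot: plain cylinder, diameter 60, from the floor to 48 high; then it narrows to 34 at 80 high, 36 at 105, 46 at 120. Floor friction 0.48 to 0.72: a push above about 40 mm tips it. Round: yaw means nothing
- mill_head: upper half of the same mill (rigidly joined), from 120 to 212 above its foot, widest diameter 48 at 160; same origin as the mill (centre of the underside). Not to be pushed
- tier_free: fixed grey plastic stacking tier, its bay empty, the red onion keeper on its deck. 154 (x from -69 to +85) x 200 (y) x 50 high, 6 mm lip round the rear deck. Origin: on the floor. Front faces its own -x, with a bay in its middle: 90 wide, 50 deep (mouth x -69, back wall x -19), open in front and above, no floor of its own. May stand left or right, turned up to 7 degrees
- bay_home (a point): point on the floor in the empty bay, at x -49, y 0 of tier_free and with its axes: the centre of the mill's foot when it touches the middle of the bay's back wall (up to 15 to either side also counts); its foot then still stands 10 out of the mouth
- tier_full: fixed grey plastic stacking tier, the tall glass bottle in its bay, two blue lids on its deck. 154 (x from -69 to +85) x 200 (y) x 50 high, 6 mm lip round the rear deck. Origin: on the floor. Front faces its own -x, with a bay in its middle: 90 wide, 50 deep (mouth x -69, back wall x -19), open in front and above, no floor of its own
- bottle: tall amber glass bottle, diameter 60, 235 high, in the other bay; origin: centre of its underside. Leave alone
- keeper: empty red plastic onion keeper (open bowl), diameter 90, 66 high, on the rear deck of tier_free, 50 above the floor; origin: centre of its underside. Leave alone
- lid_a: blue plastic lid, diameter 80, 14 thick, flat on the rear deck of tier_full; origin: centre of its underside. Leave alone
- lid_b: the matching second blue lid beside it, same size and origin. Leave alone
- jar: small closed glass jar, diameter 42, 60 high, on the floor just in front of where the two tiers meet; origin: centre of its underside. Leave alone
- press: stainless steel garlic press lying on the floor to the right, about 175 long (along its x), 60 wide, 38 high; origin: about its middle, on the floor. Leave alone
- can: food can, diameter 74, 110 high, on the floor to the left; origin: centre of its underside. Leave alone

How it is judged:
By the outcome, as a careful person would: the job done as asked, in the order asked, and still so for the second after the job is handed in, with the robot touching nothing.
It also fails if it takes over 48 s, if anything falls off the work surface, if the arm or the gripper's body presses on something with over 40 N, if the wrist force passes 120 N, or if a joint passes its speed limit or range.

## Working session

There is one attempt and no reset: what is moved stays moved. The work goes in short steps, Python scripts to look and compute and a tool call to move; the robot and the scene stay as the last step left them, time stands still between calls to the robot, and variables do not carry over. Pictures are saved under pics/ and viewed, at most 10 in all, crops included, and the job is handed in when it is done.

Besides the shell and the picture viewer there is one more tool, called after "Request:" in YAML: its name, and indented under it one key for each argument. play_rows: Moves the arm, as the interface text tells. Its arguments: {"type":"object","properties":{"deltas":{"type":"array"}},"required":["deltas"]}

```bash
mkdir -p pics
cat > h.py <<'E'
import numpy as np, cv2
from scipy.spatial.transform import Rotation as R
from bench import telemetry, cams, hand_in, finder
def Rc(p):
    o=np.array(p["orientation"]); return o if o.shape==(3,3) else R.from_quat(o).as_matrix()
def ray(p,uv):
    return np.array(p["eye"]), Rc(p)@np.linalg.inv(np.array(p["intrinsics"]))@np.array([uv[0],uv[1],1.])
def onz(p,uv,z=0.):
    e,d=ray(p,uv); return e+d*(z-e[2])/d[2]
def proj(p,X):
    c=np.array(p["intrinsics"])@(Rc(p).T@(np.array(X)-np.array(p["eye"]))); return c[:2]/c[2]
def save(p,n): cv2.imwrite("pics/"+n,p["color"][:,:,::-1])
E
python3 - <<'E'
from h import *
for c in ["scene","side","wrist"]:
    p=cams.snapshot(c); save(p,c+"0.png"); print(c,np.round(p["eye"],3), Rc(p)[:,2].round(2))
    for l in ["mill","tier_free","bay_home","tier_full","bottle","keeper","jar","press","can"]:
        t=finder.tip_of(l,p)[:1]
        b=finder.look_for(l,p)[:1] if c!="wrist" else []
        for q in t: print(l,round(q["score"],2),np.round(q["pixel"]),onz(p,q["pixel"],.05 if l=="keeper" else 0).round(3), b and (np.round(b[0]["extent"]),round(b[0]["score"],2)))
s=telemetry.read_state(); print(s["t"],s["tcp_pos"],s["tool_rot"],s["ft_force"],s["gripper_width"]); print(R.from_quat(s["tool_rot"]).as_matrix().round(3))
E
```

```text
scene [ 0.972 -0.578  0.956] [-0.32  0.51 -0.8 ]
mill 0.82 [295. 176.] [0.498 0.033 0.   ] (array([285., 120.,  18.,  64.]), 0.72)
tier_free 0.9 [378. 192.] [0.714 0.114 0.   ] (array([340., 149.,  88.,  79.]), 0.96)
bay_home 0.83 [365. 182.] [ 0.668  0.125 -0.   ] (array([336., 147.,  94.,  84.]), 0.57)
tier_full 0.82 [339. 258.] [ 0.734 -0.115  0.   ] (array([291., 207., 105., 106.]), 0.82)
bottle 0.98 [323. 247.] [ 0.685 -0.11   0.   ] (array([307., 187.,  32.,  76.]), 0.61)
keeper 0.59 [397. 182.] [0.755 0.133 0.05 ] (array([379., 157.,  35.,  36.]), 0.8)
jar 0.58 [311. 196.] [0.575 0.    0.   ] (array([303., 179.,  16.,  20.]), 0.84)
press 0.78 [223. 256.] [ 0.499 -0.267  0.   ] (array([196., 225.,  52.,  56.]), 0.72)
can 0.82 [340. 114.] [0.47  0.313 0.   ] (array([328.,  80.,  24.,  44.]), 0.9)
side [0.477 0.54  0.602] [ 0.21 -0.69 -0.69]
mill 0.92 [381. 247.] [0.494 0.035 0.   ] (array([372., 167.,  32.,  91.]), 0.57)
tier_free 0.92 [269. 252.] [0.718 0.115 0.   ] (array([201., 194., 116., 107.]), 0.66)
bay_home 0.72 [290. 261.] [0.668 0.125 0.   ] (array([203., 195., 115., 107.]), 0.68)
tier_full 0.66 [294. 180.] [ 0.745 -0.121  0.   ] (array([248., 136.,  88.,  74.]), 0.91)
bottle 0.64 [321. 183.] [ 0.675 -0.128  0.   ] (array([306.,  94.,  23.,  97.]), 0.71)
keeper 0.84 [247. 239.] [0.753 0.13  0.05 ] (array([220., 198.,  48.,  48.]), 0.65)
jar 0.67 [349. 230.] [0.569 0.008 0.   ] (array([341., 203.,  19.,  34.]), 0.79)
press 0.63 [394. 161.] [ 0.509 -0.272  0.   ] (array([306.,  94.,  25.,  96.]), 0.71)
can 0.63 [363. 378.] [0.477 0.309 0.   ] (array([342., 329.,  58.,  71.]), 0.68)
wrist [ 0.32  -0.6    0.385] [-0.24 -0.1  -0.96]
2.4 [ 0.25216314 -0.62615617  0.23067293] [9.81736709e-01 1.90244666e-01 1.26196509e-05 2.21379018e-05] [-0.21695048  0.11000933 -0.31052263] 0.08744327464359732
[[ 0.928  0.374  0.   ]
 [ 0.374 -0.928 -0.   ]
 [ 0.     0.    -1.   ]]
```

View pics/scene0.png

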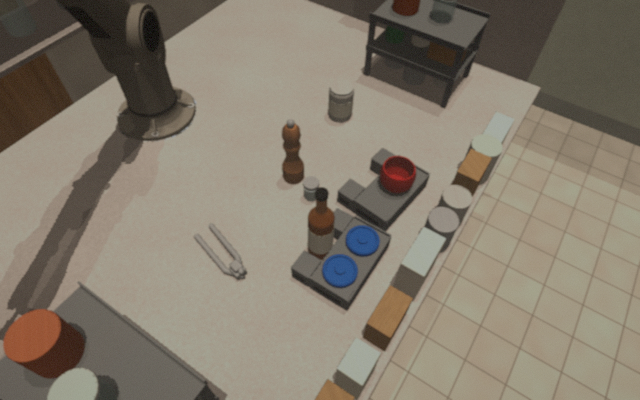

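View pics/side0.png

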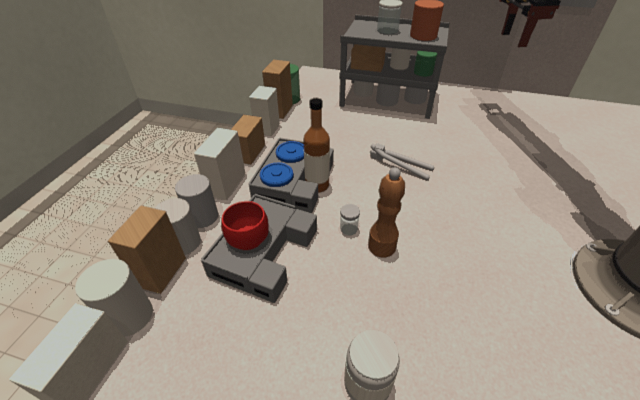

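The pictures show the mill (scene 293,170; side 383,245) in front and to the right of the empty bay (scene 365,182). The jar (scene 311,188) lies just right of the straight line between them. I'll fit the silhouettes to refine the mill, jar and tier poses.

```bash
cat > fit.py <<'E'
from h import *
from scipy.optimize import minimize
def hull(p,P,m):
    q=np.array([proj(p,x) for x in P]); cv2.fillConvexPoly(m,cv2.convexHull((q*16).round().astype(np.int32)),1,cv2.LINE_AA,4)
def cyl(x,y,secs):
    a=np.linspace(0,2*np.pi,28,endpoint=False); 
    return [[(x+r/1e3*np.cos(t),y+r/1e3*np.sin(t),z/1e3) for (z,r) in pair for t in a] for pair in zip(secs[:-1],secs[1:])]
MILL=[(0,30),(48,30),(80,17),(105,18),(120,23),(160,24),(195,18),(212,8)]
def box(v,x0,x1,y0,y1,h=.05):
    c,s=np.cos(v[2]),np.sin(v[2])
    return [(v[0]+c*x-s*y,v[1]+s*x+c*y,z) for x in(x0,x1) for y in(y0,y1) for z in(0,h)]
def tier(v): return [box(v,-.019,.085,-.1,.1),box(v,-.069,-.019,-.1,-.045),box(v,-.069,-.019,.045,.1)]
def mask(p,parts):
    m=np.zeros((400,640),np.uint8)
    for P in parts: hull(p,P,m)
    return m>0
def fit(views,model,v0,step):
    def f(v):
        return sum(1-((m:=mask(p,model(v)))&g&ok).sum()/(((m|g)&ok).sum()) for p,g,ok in views)
    sim=np.vstack([v0]+[np.array(v0)+np.eye(len(v0))[i]*step[i] for i in range(len(v0))])
    r=minimize(f,v0,method="Nelder-Mead",options=dict(initial_simplex=sim,xatol=1e-4,fatol=1e-4)); return r.x,r.fun/len(views)
def out(l,p): return finder.outline_of(l,p)[0]["region"]
E
python3 - <<'E'
from fit import *
vs=dict(mill=[],jar=[],tier=[])
for c in["scene","side"]:
    p=cams.snapshot(c); one=np.ones((400,640),bool)
    for l in("mill","jar"): vs[l].append((p,out(l,p),one))
    occ=cv2.dilate((out("keeper",p)|out("mill",p)).astype(np.uint8),np.ones((3,3)))==0
    vs["tier"].append((p,out("tier_free",p),occ))
m=lambda s:(lambda v:cyl(v[0],v[1],s))
for i in (slice(0,2),slice(0,1),slice(1,2)):
    print(fit(vs["mill"][i],m(MILL),[.496,.034],[.01,.01]),fit(vs["jar"][i],m([(0,21),(60,21)]),[.572,.004],[.01,.01]))
    x,f=fit(vs["tier"][i],tier,[.716,.115,-.05],[.01,.01,.08]); c,s=np.cos(x[2]),np.sin(x[2])
    print(x,f,"home",x[0]-.049*c,x[1]-.049*s)
E
```

```text
Traceback (most recent call last):
  File "fit.py", line 22, in out
    def out(l,p): return finder.outline_of(l,p)[0]["region"]
                         ~~~~~~~~~~~~~~~~~~~~~~^^^
IndexError: list index out of range
```

```bash
cat >> fit.py <<'E'
def out(l,p):
    for k in range(3):
        o=finder.outline_of(l,p)
        if o: return o[0]["region"]
    print("miss",l); return None
E
python3 - <<'E'
from fit import *
vs=dict(mill=[],jar=[],tier=[])
for c in["scene","side"]:
    p=cams.snapshot(c); one=np.ones((400,640),bool)
    for l in("mill","jar"):
        o=out(l,p)
        if o is not None: vs[l].append((p,o,one))
    k=mask(p,cyl(.754,.131,[(50,35),(116,45)]))|mask(p,cyl(.496,.034,MILL))
    o=out("tier_free",p)
    if o is not None: vs["tier"].append((p,o,cv2.dilate(k.astype(np.uint8),np.ones((3,3)))==0))
m=lambda s:(lambda v:cyl(v[0],v[1],s))
for i in (slice(0,2),slice(0,1),slice(1,2)):
    for n,mod,v0,st in(("mill",m(MILL),[.496,.034],[.01]*2),("jar",m([(0,21),(60,21)]),[.572,.004],[.01]*2),("tier",tier,[.716,.115,-.05],[.01,.01,.08])):
        if vs[n][i]:
            x,f=fit(vs[n][i],mod,v0,st); print(n,x.round(4),round(f,3),(x[:2]-.049*np.array([np.cos(x[2]),np.sin(x[2])])).round(4) if n=="tier" else "")
E
```

```text
mill [0.4932 0.0304] 0.087 
jar [0.5728 0.0007] 0.182 
tier [ 0.7195  0.1154 -0.1195] 0.06 [0.6709 0.1213]
mill [0.4933 0.0295] 0.079 
jar [0.5689 0.0019] 0.234 
tier [ 0.7178  0.1176 -0.0991] 0.059 [0.669  0.1225]
mill [0.493  0.0326] 0.091 
jar [0.5729 0.0017] 0.129 
tier [ 0.721   0.1149 -0.1278] 0.041 [0.6724 0.1211]
```

Request:
play_rows:
  deltas:
    - [[0,0,0],[0.66,-0.75,0],-0.09]
    - [[0,0,0],[0.66,-0.75,0],-0.09]
    - [[0,0,0],[0.66,-0.75,0],-0.09]
    - [[0,0,0],[0.66,-0.75,0],-0.09]
    - [[0,0,0],[0.66,-0.75,0],-0.09]
    - [[0,0,0],[0.66,-0.75,0],-0.09]
    - [[0,0,0],[0.66,-0.75,0],-0.09]
    - [[0,0,0],[0.66,-0.75,0],-0.09]
    - [[0,0,0],[0.66,-0.75,0],-0.09]
    - [[0,0,0],[0.66,-0.75,0],-0.09]
    - [[0,0,-1],[0,0,0],-0.09]
    - [[0,0,-1],[0,0,0],-0.09]
    - [[0,0,-1],[0,0,0],-0.09]
    - [[0,0,-1],[0,0,0],-0.09]
    - [[0,0,-1],[0,0,0],-0.09]
    - [[0,0,-1],[0,0,0],-0.09]
    - [[0,0,-0.33],[0,0,0],-0.09]

```text
t: 5.22
tcp_pos: [0.4182, -0.1551, 0.2308]
tool_rot: [0.866, 0.5, 0.0, 0.0]
ft_force: [0.2, 0.4, 0.1]
gripper_width: 0.0399
finger_force: 0.0
```

Request:
play_rows:
  deltas:
    - [[0,1,0],[0,0,0],-0.09]
    - [[0,1,0],[0,0,0],-0.09]
    - [[0,1,0],[0,0,0],-0.09]
    - [[0,1,0],[0,0,0],-0.09]
    - [[0,1,0],[0,0,0],-0.09]
    - [[0,1,0],[0,0,0],-0.09]
    - [[0,0.67,0],[0,0,0],-0.09]
    - [[0,0,0],[0,0,0],-0.09]

```text
t: 6.22
tcp_pos: [0.4176, -0.156, 0.2299]
tool_rot: [0.815, 0.468, 0.296, -0.171]
ft_force: [0.6, 0.1, 0.1]
gripper_width: 0.0401
finger_force: 0.0
```

```bash
cat > st.py <<'E'
from h import *
import sys
def st():
    s=telemetry.read_state(); M=R.from_quat(s["tool_rot"]).as_matrix()
    print("t",round(s["t"],2),"tcp",np.round(s["tcp_pos"],4),"F",np.round(s["ft_force"],1),"w",round(s["gripper_width"],4))
    print("q",np.round(s["joints"],2),"heading",np.degrees(np.arctan2(M[1,2],M[0,2])).round(1),"tilt",np.degrees(np.arccos(-M[2,2])).round(1),"roll",np.degrees(np.arcsin(M[2,1])).round(1)); return s,M
def rows(M,s,tgt): d=M.T@(np.array(tgt)-s["tcp_pos"])/.05; print("to",tgt,"units",d.round(2),"|d|",np.linalg.norm(d).round(2))
if __name__=="__main__":
    s,M=st()
    for a in sys.argv[1:]: rows(M,s,eval(a))
E
python3 st.py "(.4505,-.043,.2)" "(.4505,-.043,.02)"
```

```text
t 6.22 tcp [ 0.4176 -0.156   0.2299] F [0.6 0.1 0.1] w 0.0401
q [ 0.92  0.24 -0.26  2.11 -0.75  1.05  0.6 ] heading 59.9 tilt 40.0 roll -0.1
to (0.4505, -0.043, 0.2) units [ 1.36 -0.57  1.93] |d| 2.43
to (0.4505, -0.043, 0.02) units [-0.95 -0.56  4.68] |d| 4.81
```

Request:
play_rows:
  deltas:
    - [[0,0,0],[-0.16,-0.09,0.78],-0.09]
    - [[0,0,0],[-0.16,-0.09,0.78],-0.09]
    - [[0,0,0],[-0.16,-0.09,0.78],-0.09]
    - [[0,0,0],[-0.16,-0.09,0.78],-0.09]
    - [[0,0,0],[-0.16,-0.09,0.78],-0.09]
    - [[0,0,0],[-0.13,-0.09,0.7],-0.09]
    - [[0,0,0],[0,0,0],-0.09]
    - [[0,0,0],[0,0,0],-0.09]

```text
t: 7.22
tcp_pos: [0.4518, -0.0449, 0.0256]
tool_rot: [0.814, 0.469, 0.297, -0.17]
ft_force: [-0.0, -0.7, -0.4]
gripper_width: 0.0397
finger_force: 0.0
```

```bash
python3 st.py "(.4755,.0007,.02)"
python3 - <<'E'
from h import *
p=cams.snapshot("side"); cv2.imwrite("pics/s1.png",cv2.resize(p["color"][120:320,250:550,::-1],None,fx=2.5,fy=2.5,interpolation=cv2.INTER_CUBIC))
E
```

```text
t 7.22 tcp [ 0.4518 -0.0449  0.0256] F [-0.  -0.7 -0.4] w 0.0397
q [ 0.85  0.64 -0.49  2.29 -1.12  0.46  0.99] heading 59.8 tilt 40.0 roll 0.1
to (0.4755, 0.0007, 0.02) units [ 0.72 -0.05  0.75] |d| 1.03
```

View pics/s1.png

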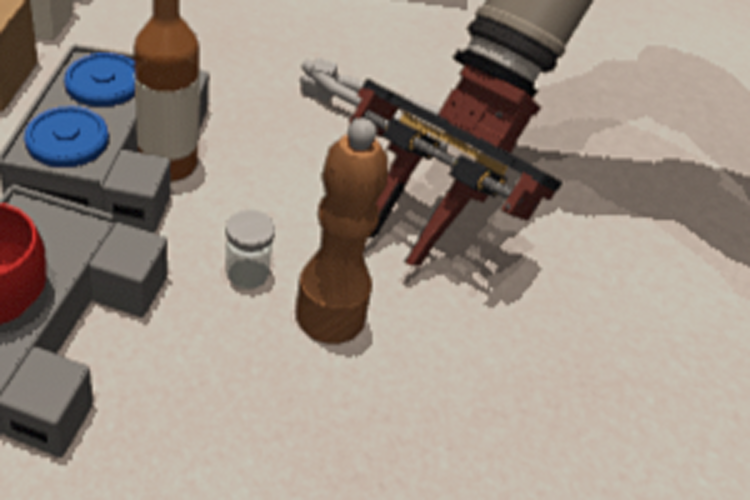

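The gripper (fingertips at 370,240 and 405,275 in the crop) is low behind the mill (330,320), with the body clear of its head. Next I approach to contact.

Request:
play_rows:
  deltas:
    - [[0,0,0],[0.08,-0.01,0.1],-0.09]
    - [[0,0,0],[0.08,-0.01,0.1],-0.09]
    - [[0,0,0],[0.08,-0.01,0.1],-0.09]
    - [[0,0,0],[0.08,-0.01,0.09],-0.09]
    - [[0,0,0],[0.08,-0.01,0.09],-0.09]
    - [[0,0,0],[0.08,0,0.09],-0.09]
    - [[0,0,0],[0.08,0,0.07],-0.09]
    - [[0,0,0],[0.08,0,0.07],-0.09]
    - [[0,0,0],[0.08,0,0.06],-0.09]
    - [[0,0,0],[0,0,0],-0.09]

```text
t: 8.52
tcp_pos: [0.4753, 0.0026, 0.0184]
tool_rot: [0.814, 0.469, 0.297, -0.171]
ft_force: [0.4, 0.4, 0.3]
gripper_width: 0.0398
finger_force: 0.0
```

```bash
cat > look.py <<'E'
from fit import *
from st import st,rows
def mill(v0,cs=("scene","side")):
    for c in cs:
        p=cams.snapshot(c); o=out("mill",p)
        if o is None: continue
        x,f=fit([(p,o,np.ones((400,640),bool))],lambda v:cyl(v[0],v[1],MILL),v0,[.01,.01]); print(c,"mill",x.round(4),round(f,3))
        t=finder.tip_of("mill",p)
        if t: print("  tip",onz(p,t[0]["pixel"])[:2].round(4))
    return p
def expect(s,M,off=.035):
    h=M[:2,2]/np.linalg.norm(M[:2,2]); print("cradle centre",(np.array(s["tcp_pos"])[:2]+off*h).round(4))
E
python3 - <<'E'
from look import *
s,M=st(); expect(s,M); mill([.495,.034])
E
```

```text
t 8.53 tcp [0.4753 0.0026 0.0184] F [0.4 0.4 0.3] w 0.0398
q [ 0.8   0.68 -0.59  2.29 -1.24  0.35  1.01] heading 59.9 tilt 40.0 roll 0.0
cradle centre [0.4929 0.0329]
scene mill [0.495 0.034] 1.0
  tip [0.4916 0.0375]
side mill [0.494  0.0317] 0.06
  tip [0.4903 0.0355]
```

Request:
play_rows:
  deltas:
    - [[0,0,0],[0.077,0,0.064],-0.09]
    - [[0,0,0],[0.077,0,0.064],-0.09]
    - [[0,0,0],[0.077,0,0.064],-0.09]
    - [[0,0,0],[0.077,0,0.064],-0.09]
    - [[0,0,0],[0.077,0,0.064],-0.09]
    - [[0,0,0],[0.077,0,0.064],-0.09]
    - [[0,0,0],[0.077,0,0.064],-0.09]
    - [[0,0,0],[0.077,0,0.064],-0.09]

```text
t: 9.82
tcp_pos: [0.4954, 0.0371, 0.0185]
tool_rot: [0.814, 0.469, 0.296, -0.171]
ft_force: [-0.4, -1.1, -1.0]
gripper_width: 0.0399
finger_force: 0.7
```

Run:
```python
from look import *
s,M=st(); expect(s,M); mill([.505,.065])
```

```text
t 9.82 tcp [0.4954 0.0371 0.0185] F [-0.4 -1.1 -1. ] w 0.0399
q [ 0.77  0.71 -0.67  2.28 -1.29  0.27  1.  ] heading 59.9 tilt 40.0 roll 0.0
cradle centre [0.513  0.0674]
scene mill [0.5131 0.0638] 0.115
  tip [0.5094 0.0692]
side mill [0.5135 0.0677] 0.066
  tip [0.5078 0.0698]
```

The mill slides with the cradle. Joints 5 and 6 are nearing their limits, so I turn the heading round the mill's axis.

Request:
play_rows:
  deltas:
    - [[0,0,0],[-0.031,0,-0.026],-0.09]
    - [[-0.536,0,0.638],[0,-0.061,0],-0.09]
    - [[-0.536,0,0.638],[0,-0.061,0],-0.09]
    - [[-0.536,0,0.638],[0,-0.061,0],-0.09]
    - [[-0.536,0,0.638],[0,-0.061,0],-0.09]
    - [[-0.536,0,0.638],[0,-0.061,0],-0.09]
    - [[0,0,0],[0,0,0],-0.09]

```text
t: 11.0
tcp_pos: [0.5025, -0.0041, 0.072]
tool_rot: [0.897, 0.303, 0.29, -0.139]
ft_force: [-1.1, 0.8, 0.3]
gripper_width: 0.0401
finger_force: 0.0
```

Run:
```python
from look import *
s,M=st(); expect(s,M,.037); mill([.515,.065],("side",))
h=.035*M[:2,2]/np.linalg.norm(M[:2,2])
rows(M,s,(.545-h[0],.137-h[1],.0185))
```

```text
t 11.0 tcp [ 0.5025 -0.0041  0.072 ] F [-1.1  0.8  0.3] w 0.0401
q [ 0.89  0.55 -0.79  2.33 -1.37  0.17  0.67] heading 44.2 tilt 37.4 roll -4.2
cradle centre [0.529  0.0217]
side mill [0.5136 0.0681] 0.068
  tip [0.5155 0.0733]
to (np.float64(0.5199259076491622), np.float64(0.11258095225481432), 0.0185) units [ 0.66 -1.52  1.99] |d| 2.59
```

The tool ran into wrist joint limits (q5, q6) and lifted clear; the mill still stands at (.514,.068). I'll back out and unwind the wrist, then come in on the other branch, tilting through a right-hand heading.

```bash
python3 st.py "(.43,-.1,.27)"
```

```text
t 11.15 tcp [ 0.5021 -0.0038  0.0708] F [-0.1 -0.4  1. ] w 0.04
q [ 0.89  0.56 -0.79  2.33 -1.37  0.17  0.67] heading 44.4 tilt 37.4 roll -4.3
to (0.43, -0.1, 0.27) units [ 0.58  0.29 -4.61] |d| 4.65
```

Request:
play_rows:
  deltas:
    - [[0,0,0],[0.1,0.06,-0.8],-0.09]
    - [[0,0,0],[0.1,0.06,-0.8],-0.09]
    - [[0,0,0],[0.1,0.06,-0.8],-0.09]
    - [[0,0,0],[0.1,0.06,-0.8],-0.09]
    - [[0,0,0],[0.1,0.06,-0.8],-0.09]
    - [[0,0,0],[0.1,0.06,-0.8],-0.09]
    - [[0,-1,0],[0,0,0],-0.09]
    - [[0,-1,0],[0,0,0],-0.09]
    - [[0,-1,0],[0,0,0],-0.09]
    - [[0,-1,0],[0,0,0],-0.09]
    - [[0,-1,0],[0,0,0],-0.09]
    - [[0,-1,0],[0,0,0],-0.09]
    - [[0,0,0],[0,0,0],-0.09]

```text
t: 12.78
tcp_pos: [0.4296, -0.1045, 0.2777]
tool_rot: [0.942, 0.333, -0.003, -0.041]
ft_force: [-0.5, 0.0, -1.3]
gripper_width: 0.0401
finger_force: 0.0
```

Run:
```python
from st import *
s,M=st(); print(M.round(2))
psi=np.radians(-60)
# tool-down pose with x at azimuth psi
T=np.array([[np.cos(psi),np.sin(psi),0],[np.sin(psi),-np.cos(psi),0],[0,0,-1]]).T
T=np.column_stack([[np.cos(psi),np.sin(psi),0],[np.sin(psi),-np.cos(psi),0],[0,0,-1]])
print("turn units",(np.degrees(R.from_matrix(M.T@T).as_rotvec())/6).round(2))
```

```text
t 12.78 tcp [ 0.4296 -0.1045  0.2777] F [-0.5  0.  -1.3] w 0.0401
q [ 0.63  0.1  -0.51  1.96 -0.02  1.13 -0.76] heading 113.0 tilt 4.7 roll -4.5
[[ 0.78  0.63 -0.03]
 [ 0.63 -0.78  0.07]
 [ 0.02 -0.08 -1.  ]]
turn units [-0.73  0.49 16.48]
```

Request:
play_rows:
  deltas:
    - [[-0.04,0.03,0.97],[0,0,0],-0.09]
    - [[-0.04,0.03,0.97],[0,0,0],-0.09]
    - [[-0.04,0.03,0.97],[0,0,0],-0.09]
    - [[-0.04,0.03,0.97],[0,0,0],-0.09]
    - [[-0.04,0.03,0.97],[0,0,0],-0.09]
    - [[-0.04,0.03,0.97],[0,0,0],-0.09]
    - [[-0.04,0.03,0.97],[0,0,0],-0.09]
    - [[-0.04,0.03,0.97],[0,0,0],-0.09]
    - [[-0.04,0.03,0.97],[0,0,0],-0.09]
    - [[-0.04,0.03,0.97],[0,0,0],-0.09]
    - [[-0.04,0.03,0.97],[0,0,0],-0.09]
    - [[-0.04,0.03,0.97],[0,0,0],-0.09]
    - [[-0.04,0.03,0.97],[0,0,0],-0.09]
    - [[-0.04,0.03,0.97],[0,0,0],-0.09]
    - [[-0.04,0.03,0.97],[0,0,0],-0.09]
    - [[-0.04,0.03,0.97],[0,0,0],-0.09]
    - [[-0.04,0.03,0.97],[0,0,0],-0.09]

```text
t: 14.9
tcp_pos: [0.4278, -0.1067, 0.2777]
tool_rot: [0.863, -0.505, 0.0, -0.003]
ft_force: [-0.0, 0.3, 0.3]
gripper_width: 0.0402
finger_force: 0.0
```

Request:
play_rows:
  deltas:
    - [[0,0.95,0],[0,0,0],-0.09]
    - [[0,0.95,0],[0,0,0],-0.09]
    - [[0,0.95,0],[0,0,0],-0.09]
    - [[0,0.95,0],[0,0,0],-0.09]
    - [[0,0.95,0],[0,0,0],-0.09]
    - [[0,0.95,0],[0,0,0],-0.09]
    - [[0,0.95,0],[0,0,0],-0.09]

```text
t: 15.78
tcp_pos: [0.4256, -0.1095, 0.2853]
tool_rot: [0.835, -0.491, 0.22, 0.116]
ft_force: [-1.7, -0.5, 1.9]
gripper_width: 0.0403
finger_force: 0.0
```

```bash
python3 st.py
```

```text
t 15.78 tcp [ 0.4256 -0.1095  0.2853] F [-1.7 -0.5  1.9] w 0.0403
q [ 1.28 -0.18 -1.33  2.19  0.38  0.78 -2.94] heading -58.2 tilt 28.8 roll -1.3
```

Request:
play_rows:
  deltas:
    - [[0,-0.96,0],[0,0,0],-0.09]
    - [[0,-0.96,0],[0,0,0],-0.09]
    - [[0,-0.96,0],[0,0,0],-0.09]
    - [[0,-0.96,0],[0,0,0],-0.09]
    - [[0,-0.96,0],[0,0,0],-0.09]
    - [[0,0,-1],[0,0,0],-0.09]
    - [[0,0,-1],[0,0,0],-0.09]
    - [[0,0,-1],[0,0,0],-0.09]
    - [[0,0,-1],[0,0,0],-0.09]
    - [[0,0,-1],[0,0,0],-0.09]
    - [[0,0,-1],[0,0,0],-0.09]
    - [[0,0,-1],[0,0,0],-0.09]
    - [[0,0,-1],[0,0,0],-0.09]
    - [[0,0,-1],[0,0,0],-0.09]
    - [[0,0,-1],[0,0,0],-0.09]
    - [[0,0,-1],[0,0,0],-0.09]
    - [[0,0,-1],[0,0,0],-0.09]
    - [[0,0,-1],[0,0,0],-0.09]
    - [[0,0,-1],[0,0,0],-0.09]
    - [[0,0,-1],[0,0,0],-0.09]

```text
t: 18.27
tcp_pos: [0.4252, -0.1091, 0.2854]
tool_rot: [0.967, 0.256, 0.011, -0.003]
ft_force: [0.2, -0.7, 0.0]
gripper_width: 0.0402
finger_force: 0.0
```

Request:
play_rows:
  deltas:
    - [[0,0,-1],[0,0,0],-0.09]
    - [[0,0,-1],[0,0,0],-0.09]
    - [[0,0,-1],[0,0,0],-0.09]
    - [[0,0,-1],[0,0,0],-0.09]
    - [[0,0,-1],[0,0,0],-0.09]
    - [[0,0,-1],[0,0,0],-0.09]
    - [[0,0,-1],[0,0,0],-0.09]
    - [[0,0,-1],[0,0,0],-0.09]
    - [[0,0,-1],[0,0,0],-0.09]
    - [[0,0,-1],[0,0,0],-0.09]
    - [[0,0,-1],[0,0,0],-0.09]
    - [[0,0,-1],[0,0,0],-0.09]
    - [[0,0,-1],[0,0,0],-0.09]
    - [[0,0,-1],[0,0,0],-0.09]

```text
t: 20.02
tcp_pos: [0.4251, -0.1091, 0.2854]
tool_rot: [0.547, 0.837, 0.01, 0.005]
ft_force: [-0.6, 0.4, 0.9]
gripper_width: 0.04
finger_force: 0.0
```

```bash
python3 st.py; python3 -c "
from st import *
s,M=st(); print(M.round(2))"
```

```text
t 20.02 tcp [ 0.4251 -0.1091  0.2854] F [-0.6  0.4  0.9] w 0.04
q [ 1.4   0.22 -1.39  1.97  0.23  1.12  0.32] heading 32.1 tilt 1.3 roll 1.3
t 20.02 tcp [ 0.4251 -0.1091  0.2854] F [-0.6  0.4  0.9] w 0.04
q [ 1.4   0.22 -1.39  1.97  0.23  1.12  0.32] heading 32.1 tilt 1.3 roll 1.3
[[-0.4   0.92  0.02]
 [ 0.92  0.4   0.01]
 [ 0.    0.02 -1.  ]]
```

```bash
cat > kin.py <<'E'
from h import *
import itertools
from scipy.optimize import least_squares
rot=lambda ax,a:R.from_euler(ax,a).as_matrix()
def fk(q,s,p):
    a1,d1,d3,d5,d7,b,e1,e2,e3=p
    M=rot("z",s[0]*q[0]+a1)@rot("y",q[1]); x=np.array([0,0,d1])+M@[e1,0,d3]
    M=M@rot("z",s[1]*q[2])@rot("y",q[3]); x=x+M@[e2,0,d5]
    M=M@rot("z",s[2]*q[4])@rot("y",q[5]); x=x+M@[e3,0,d7]
    return x,M@rot("z",s[3]*q[6]+b)
D=[([1.08,.477,.022,1.555,-.011,1.109,-.083],[.252,-.626,.231],[.9817,.1902,0,0]),
([.92,.24,-.26,2.11,-.75,1.05,.6],[.4176,-.156,.2299],[.815,.468,.296,-.171]),
([.85,.64,-.49,2.29,-1.12,.46,.99],[.4518,-.0449,.0256],[.814,.469,.297,-.17]),
([.77,.71,-.67,2.28,-1.29,.27,1.0],[.4954,.0371,.0185],[.814,.469,.296,-.171]),
([.89,.55,-.79,2.33,-1.37,.17,.67],[.5025,-.0041,.072],[.897,.303,.29,-.139]),
([.63,.1,-.51,1.96,-.02,1.13,-.76],[.4296,-.1045,.2777],[.942,.333,-.003,-.041]),
([1.28,-.18,-1.33,2.19,.38,.78,-2.94],[.4256,-.1095,.2853],[.835,-.491,.22,.116]),
([1.4,.22,-1.39,1.97,.23,1.12,.32],[.4251,-.1091,.2854],[.547,.837,.01,.005])]
def res(p,s):
    o=[]
    for q,x,r in D:
        X,M=fk(q,s,p); o+=list((X-x)*5)+list(R.from_matrix(M.T@R.from_quat(r).as_matrix()).as_rotvec())
    return np.array(o)
if __name__=="__main__":
    best=[]
    for s in itertools.product([1,-1],repeat=4):
      for a in (0,3.1,1.57,-1.57):
       for b in(0,1.57,3.14,-1.57):
        r=least_squares(res,[a,.35,.4,.4,.2,b,0,0,0],args=(s,)); best.append((r.cost,s,r.x.round(4).tolist()))
    best.sort(key=lambda t:t[0]); print(best[:3])
E
python3 kin.py
```

```text
[(np.float64(0.024476789266483397), (-1, -1, -1, -1), [-0.0807, 0.2664, 0.537, 0.4768, 0.2823, 1.4995, 0.0137, 0.0242, 0.0114]), (np.float64(0.02447678926648343), (-1, -1, -1, -1), [-0.0807, 0.2664, 0.537, 0.4768, 0.2823, 1.4995, 0.0137, 0.0242, 0.0114]), (np.float64(0.024476789266483667), (-1, -1, -1, -1), [-0.0807, 0.2664, 0.537, 0.4768, 0.2823, 1.4995, 0.0137, 0.0242, 0.0114])]
```

```bash
cat > plan.py <<'E'
from kin import *
S=(-1,-1,-1,-1)
P=least_squares(res,[0,.35,.5,.45,.28,1.57,0,0,0],args=(S,)).x
lo=np.array([-2.96,-.34,-1.41,.24,-1.37,.17,-2.96]); hi=np.array([2.96,2.1,1.46,2.44,4.51,1.92,2.96])
def pose(c,head,tilt,flip,off=.035,z=.02):
    h,t=np.radians(head),np.radians(tilt); f=np.array([np.cos(h),np.sin(h),0]); u=np.array([0,0,1.])
    Z=np.sin(t)*f-np.cos(t)*u; X=np.cos(t)*f+np.sin(t)*u; X=-X if flip else X
    return np.append(c,z)-off*f, np.column_stack([X,np.cross(Z,X),Z])
def ik(T,q0,w=.02):
    def f(q):
        x,M=fk(q,S,P); return np.concatenate([(x-T[0])*20,R.from_matrix(M.T@T[1]).as_rotvec()*4,w*(q-q0)])
    r=least_squares(f,np.clip(q0,lo+1e-3,hi-1e-3),bounds=(lo,hi)); return r.x,np.abs(f(r.x)[:6]/[20]*3 if 0 else f(r.x)[:6]).max()
E
python3 - <<'E'
from plan import *
rng=np.random.default_rng(0); mid=(lo+hi)/2
for c,hs in(((.514,.068),(0,20,40)),((.59,.132),(-7,15)),((.67,.122),(-7,))):
  for h in hs:
    for t in(25,40):
      for fl in(0,1):
        sol=[]
        for k in range(12):
            q,e=ik(pose(c,h,t,fl),rng.uniform(lo,hi),.01)
            if e<.03: sol.append((np.min(np.minimum(q-lo,hi-q)),q))
        if sol:
            m,q=max(sol,key=lambda a:a[0]); print(c,h,t,fl,len(sol),"margin",m.round(2),q.round(2))
        else: print(c,h,t,fl,"none")
E
```

```text
(0.514, 0.068) 0 25 0 3 margin 0.06 [-1.05  0.74  1.02  2.38  4.39  0.54 -0.07]
(0.514, 0.068) 0 25 1 7 margin 0.05 [ 0.32  0.6  -0.75  2.39  1.92  0.49 -0.52]
(0.514, 0.068) 0 40 0 none
(0.514, 0.068) 0 40 1 none
(0.514, 0.068) 20 25 0 10 margin 0.06 [-0.84  0.69  0.93  2.37  4.45  0.67  0.36]
(0.514, 0.068) 20 25 1 8 margin 0.08 [ 0.82  0.99 -1.28  2.36  1.82  0.78  0.22]
(0.514, 0.068) 20 40 0 none
(0.514, 0.068) 20 40 1 none
(0.514, 0.068) 40 25 0 5 margin 0.14 [ 0.82  0.82 -1.09  2.3   1.53  0.39 -2.29]
(0.514, 0.068) 40 25 1 6 margin 0.0 [ 0.65  0.65 -0.84  2.31  1.39  0.17  0.92]
(0.514, 0.068) 40 40 0 5 margin 0.04 [-0.51  0.77  0.8   2.4   4.32  1.09  1.  ]
(0.514, 0.068) 40 40 1 6 margin 0.04 [-0.48  0.75  0.76  2.4   4.32  1.05 -2.12]
(0.59, 0.132) -7 25 0 5 margin 0.14 [ 0.44  1.   -1.2   2.16  1.74  1.03  2.82]
(0.59, 0.132) -7 25 1 9 margin 0.28 [ 0.39  0.91 -1.11  2.16  1.71  0.93 -0.34]
(0.59, 0.132) -7 40 0 6 margin 0.16 [ 0.41  1.11 -1.19  2.28  2.14  1.27  2.54]
(0.59, 0.132) -7 40 1 8 margin 0.16 [ 0.36  1.02 -1.11  2.28  2.13  1.18 -0.67]
(0.59, 0.132) 15 25 0 9 margin 0.0 [-1.24  1.31  1.46  2.17  4.43  1.22 -0.27]
(0.59, 0.132) 15 25 1 8 margin 0.14 [ 0.61  1.06 -1.27  2.18  1.77  0.9   0.15]
(0.59, 0.132) 15 40 0 6 margin 0.11 [-1.12  1.    1.11  2.33  3.98  0.92  0.29]
(0.59, 0.132) 15 40 1 6 margin 0.11 [ 0.58  1.03 -1.13  2.33  2.32  0.87 -0.33]
(0.67, 0.122) -7 25 0 10 margin 0.14 [-0.88  0.74  0.73  1.99 -1.17  0.31 -0.99]
(0.67, 0.122) -7 25 1 6 margin 0.45 [ 0.27  0.81 -0.85  1.99  1.54  0.7  -0.16]
(0.67, 0.122) -7 40 0 2 margin 0.29 [-0.23  0.66 -0.22  2.15  2.23  0.5   2.08]
(0.67, 0.122) -7 40 1 10 margin 0.31 [ 0.23  0.85 -0.84  2.13  2.09  0.85 -0.67]
```

Run:
```python
from plan import *
q0=np.array([.82,.99,-1.28,2.36,1.82,.78,.22])
for h in(0,15,30,40):
  for t in(20,25,30):
    for off,z in((.035,.02),(.05,.02),(.06,.02),(.06,.1)):
        q,e=ik(pose((.514,.068),h,t,1,off,z),q0,.002); print(h,t,off,z,"err",e.round(3),q.round(2) if e<.03 else "")
```

```text
0 20 0.035 0.02 err 0.0 [ 0.67  0.97 -1.27  2.32  1.69  0.95 -0.12]
0 20 0.05 0.02 err 0.0 [ 0.67  0.96 -1.28  2.35  1.7   0.95 -0.16]
0 20 0.06 0.02 err 0.0 [ 0.68  0.96 -1.29  2.37  1.71  0.96 -0.18]
0 20 0.06 0.1 err 0.0 [ 0.78  0.72 -1.41  2.34  1.38  0.85  0.03]
0 25 0.035 0.02 err 0.0 [ 0.67  1.   -1.28  2.37  1.85  1.   -0.25]
0 25 0.05 0.02 err 0.0 [ 0.67  1.   -1.29  2.4   1.86  1.01 -0.28]
0 25 0.06 0.02 err 0.0 [ 0.67  1.   -1.3   2.42  1.87  1.02 -0.3 ]
0 25 0.06 0.1 err 0.0 [ 0.77  0.71 -1.41  2.39  1.54  0.84 -0.12]
0 30 0.035 0.02 err 0.0 [ 0.67  1.06 -1.29  2.42  2.    1.09 -0.34]
0 30 0.05 0.02 err 0.01 [ 0.72  1.22 -1.41  2.44  2.01  1.27 -0.28]
0 30 0.06 0.02 err 0.101 
0 30 0.06 0.1 err 0.015 [ 0.76  0.73 -1.41  2.44  1.71  0.87 -0.28]
15 20 0.035 0.02 err 0.0 [ 0.76  0.97 -1.28  2.32  1.67  0.84  0.22]
15 20 0.05 0.02 err 0.0 [ 0.78  0.96 -1.29  2.35  1.68  0.83  0.2 ]
15 20 0.06 0.02 err 0.0 [ 0.79  0.96 -1.29  2.37  1.69  0.83  0.18]
15 20 0.06 0.1 err 0.0 [ 0.89  0.71 -1.41  2.33  1.32  0.72  0.43]
15 25 0.035 0.02 err 0.0 [ 0.78  1.   -1.28  2.37  1.84  0.84 
[... 1376 characters left out ...]
28  1.5   0.79  0.94]
40 20 0.06 0.02 err 0.0 [ 0.96  1.06 -1.35  2.3   1.5   0.78  0.94]
40 20 0.06 0.1 err 0.0 [ 1.03  0.78 -1.41  2.26  1.09  0.66  1.21]
40 25 0.035 0.02 err 0.0 [ 0.94  1.04 -1.31  2.3   1.6   0.66  0.86]
40 25 0.05 0.02 err 0.0 [ 0.97  1.03 -1.31  2.32  1.6   0.65  0.87]
40 25 0.06 0.02 err 0.0 [ 0.99  1.03 -1.31  2.34  1.6   0.64  0.88]
40 25 0.06 0.1 err 0.0 [ 1.07  0.78 -1.41  2.3   1.16  0.56  1.18]
40 30 0.035 0.02 err 0.0 [ 0.95  0.99 -1.23  2.34  1.75  0.51  0.74]
40 30 0.05 0.02 err 0.0 [ 0.98  0.97 -1.23  2.36  1.76  0.49  0.74]
40 30 0.06 0.02 err 0.0 [ 1.    0.96 -1.22  2.38  1.77  0.47  0.75]
40 30 0.06 0.1 err 0.0 [ 1.12  0.8  -1.41  2.34  1.27  0.46  1.11]
```

```bash
cat > sim.py <<'E'
from plan import *
from scipy.spatial.transform import Slerp
def run(q,segs,verb=True):
    x,M=fk(q,S,P)
    for n,(X,N) in segs:
        sl=Slerp([0,1],R.from_matrix([M,N])); em=0
        for k in range(1,n+1):
            u=k/n; q,e=ik((x+(X-x)*u,sl(u).as_matrix()),q,.05); em=max(em,e)
        x,M=X,N; print("err",em.round(3),q.round(2))
    return q
E
python3 - <<'E'
from sim import *
q=np.array([1.4,.22,-1.38,1.97,.23,1.12,.32]); c=(.514,.068)
run(q,[(16,pose(c,30,25,1,.07,.24)),(8,pose(c,30,25,1,.065,.02)),(4,pose(c,30,25,1)),(10,pose((.59,.131),10,25,1)),(10,pose((.67,.122),-7,25,1))])
print("yaw first")
run(q,[(16,(np.array([.425,-.109,.285]),pose(c,30,0,1)[1])),(8,pose(c,30,25,1,.07,.24)),(8,pose(c,30,25,1,.065,.02))])
print("rotvec units total", (np.degrees(R.from_matrix(R.from_quat([.547,.837,.01,.005]).as_matrix().T@pose(c,30,25,1)[1]).as_rotvec())/6).round(2))
E
```

```text
err 0.001 [ 1.15 -0.05 -1.15  2.24 -0.51  0.62  2.47]
err 0.343 [ 0.23  0.46 -0.26  2.33 -0.87  0.17  2.96]
err 0.332 [ 0.14  0.48 -0.21  2.28 -0.91  0.17  2.96]
err 0.306 [-0.59  0.55  0.37  2.17 -1.37  0.17  2.77]
err 0.104 [-0.89  0.75  0.74  1.99 -1.19  0.32  2.17]
yaw first
err 0.0 [ 1.39  0.22 -1.41  1.98  0.24  1.14  1.98]
err 0.001 [ 1.37 -0.08 -1.35  2.23 -0.56  0.63  2.51]
err 0.013 [ 0.78  0.73 -1.02  2.4   1.84  0.37  0.33]
rotvec units total [ -3.32  -2.97 -15.8 ]
```

```bash
cat > t.py <<'E'
from sim import *
q0=np.array([1.4,.22,-1.38,1.97,.23,1.12,.32]); c=(.514,.068); p0=np.array([.425,-.109,.285])
O=lambda h,t:pose(c,h,t,1)[1]
for name,t1,pz in(("A",25,p0),("B",35,p0),("C",25,np.array([.45,-.1,.15])),("D",25,np.array([.45,-.06,.05])),("E",35,np.array([.46,-.08,.08]))):
    print(name); run(q0,[(6,(pz,O(-66,0))),(6,(pz,O(-66,t1))),(8,(pz,O(-18,t1))),(8,(pz,O(30,25)))]+[(10,pose(c,30,25,1,.065,.02)),(4,pose(c,30,25,1)),(10,pose((.59,.131),10,25,1)),(10,pose((.67,.122),-7,25,1))])
E
python3 t.py
```

```text
A
err 0.0 [ 1.38  0.21 -1.39  1.98  0.23  1.14  0.32]
err 0.0 [ 1.4  -0.19 -1.39  2.13  0.27  0.85  0.27]
err 0.0 [ 0.87 -0.21 -0.65  2.24 -0.19  0.64  1.6 ]
err 0.0 [ 0.76 -0.08 -0.35  2.17 -0.52  0.87  2.83]
err 0.343 [ 0.23  0.46 -0.26  2.33 -0.87  0.17  2.96]
err 0.332 [ 0.14  0.48 -0.21  2.28 -0.91  0.17  2.96]
err 0.306 [-0.59  0.55  0.37  2.17 -1.37  0.17  2.77]
err 0.104 [-0.89  0.75  0.74  1.99 -1.19  0.32  2.17]
B
err 0.0 [ 1.38  0.21 -1.39  1.98  0.23  1.14  0.32]
err 0.003 [ 1.28 -0.16 -1.41  2.19  0.57  0.84 -0.08]
err 0.001 [ 0.47 -0.24 -0.29  2.35 -0.07  0.41  1.48]
err 0.001 [ 0.26 -0.07  0.15  2.17 -0.48  0.86  2.8 ]
err 0.343 [ 0.23  0.46 -0.26  2.33 -0.87  0.17  2.96]
err 0.332 [ 0.14  0.48 -0.21  2.28 -0.91  0.17  2.96]
err 0.306 [-0.59  0.55  0.37  2.17 -1.37  0.17  2.77]
err 0.104 [-0.89  0.75  0.74  1.99 -1.19  0.32  2.17]
C
err 0.0 [ 1.    0.46 -1.1   2.08  0.53  0.91  0.03]
err 0.0 [ 0.65  0.33 -0.92  2.23  0.98  0.85 -0.53]
err 0.0 [ 1.11  0.28 -1.2   2.35  1.01  0.43  0.37]
err 0.001 [ 1.44  0.57 -1.41  2.26  0.58  0.5   1.79]
err 0.004 [ 0.78  0.73 -1.02  
[... 325 characters left out ...]
   0.44 -0.5 ]
err 0.006 [ 1.12  0.7  -1.14  2.36  1.29  0.33  1.09]
err 0.001 [ 0.83  0.79 -1.1   2.4   1.8   0.45  0.39]
err 0.0 [ 0.77  0.8  -1.09  2.34  1.75  0.46  0.42]
err 0.0 [ 0.49  0.88 -1.09  2.19  1.74  0.74 -0.03]
err 0.0 [ 0.38  0.93 -1.04  1.99  1.63  0.87 -0.15]
E
err 0.0 [ 0.83  0.57 -0.96  2.11  0.67  0.79 -0.13]
err 0.0 [ 0.28  0.51 -0.67  2.29  1.36  0.93 -1.03]
err 0.196 [ 1.04  0.89 -1.41  2.44  1.85  1.03 -0.33]
err 0.176 [ 1.3   0.88 -1.41  2.31  1.26  0.6   1.18]
err 0.0 [ 0.92  0.95 -1.26  2.39  1.76  0.63  0.49]
err 0.0 [ 0.86  0.96 -1.25  2.34  1.73  0.65  0.5 ]
err 0.0 [ 0.56  1.01 -1.23  2.18  1.77  0.89  0.02]
err 0.0 [ 0.45  1.05 -1.18  1.98  1.69  1.01 -0.13]
```

Request:
play_rows:
  deltas:
    - [[0,0,0],[0,0.13,0.82],-0.09]
    - [[0,0,0],[0,0.13,0.82],-0.09]
    - [[0,0,0],[0,0.13,0.82],-0.09]
    - [[0,0,0],[0,0.13,0.82],-0.09]
    - [[0,-0.83,0],[0,0,0],-0.09]
    - [[0,-0.83,0],[0,0,0],-0.09]
    - [[0,-0.83,0],[0,0,0],-0.09]
    - [[0,-0.83,0],[0,0,0],-0.09]
    - [[0,-0.83,0],[0,0,0],-0.09]

```text
t: 21.15
tcp_pos: [0.452, -0.0977, 0.1225]
tool_rot: [0.538, 0.815, -0.11, 0.186]
ft_force: [-0.1, -0.1, -1.2]
gripper_width: 0.0399
finger_force: 0.0
```

```bash
cat > nxt.py <<'E'
from sim import *
from st import st
def go(c,h,t,off,z,rest=()):
    s,M=st(); T=pose(c,h,t,1,off,z)
    print("shift units",(M.T@(T[0]-s["tcp_pos"])/.05).round(2),"turn units",(np.degrees(R.from_matrix(M.T@T[1]).as_rotvec())/6).round(2))
    q=np.array(s["joints"]); x,_=fk(q,S,P); print("model err mm",((x-s["tcp_pos"])*1e3).round(0)); return s,M,q
E
python3 - <<'E'
from nxt import *
c=(.514,.068); s,M,q=go(c,30,25,.065,.02); O=lambda h:(np.array(s["tcp_pos"]),pose(c,h,25,1)[1])
run(q,[(8,O(-18)),(8,O(30)),(10,pose(c,30,25,1,.065,.02)),(4,pose(c,30,25,1))])
E
```

```text
t 21.15 tcp [ 0.452  -0.0977  0.1225] F [-0.1 -0.1 -1.2] w 0.0399
q [ 0.57  0.36 -0.9   2.27  1.03  0.87 -0.67] heading -63.9 tilt 24.9 roll 1.2
shift units [3.05 1.12 0.87] turn units [ -6.65   0.16 -14.65]
model err mm [-20.  21.   6.]
err 0.0 [ 0.97  0.33 -1.06  2.37  1.22  0.41  0.16]
err 0.0 [ 1.39  0.69 -1.41  2.28  0.86  0.52  1.54]
err 0.003 [ 0.79  0.74 -1.03  2.4   1.84  0.38  0.34]
err 0.0 [ 0.72  0.74 -1.01  2.35  1.77  0.38  0.38]
```

Request:
play_rows:
  deltas:
    - [[-0.415,0.01,-0.915],[0,0,0],-0.09]
    - [[-0.415,0.01,-0.915],[0,0,0],-0.09]
    - [[-0.415,0.01,-0.915],[0,0,0],-0.09]
    - [[-0.415,0.01,-0.915],[0,0,0],-0.09]
    - [[-0.415,0.01,-0.915],[0,0,0],-0.09]
    - [[-0.415,0.01,-0.915],[0,0,0],-0.09]
    - [[-0.415,0.01,-0.915],[0,0,0],-0.09]
    - [[-0.415,0.01,-0.915],[0,0,0],-0.09]
    - [[-0.415,0.01,-0.915],[0,0,0],-0.09]
    - [[-0.415,0.01,-0.915],[0,0,0],-0.09]

```text
t: 22.4
tcp_pos: [0.4519, -0.0975, 0.1223]
tool_rot: [0.053, 0.975, -0.007, 0.218]
ft_force: [0.1, 0.9, -0.2]
gripper_width: 0.0403
finger_force: 0.0
```

Run:
```python
from nxt import *
c=(.514,.068)
for h in(0,15,25): s,M,q=go(c,h,25,.065,.022); run(q,[(16,pose(c,h,25,1,.065,.022))])
```

```text
t 22.4 tcp [ 0.4519 -0.0975  0.1223] F [ 0.1  0.9 -0.2] w 0.0403
q [ 1.05  0.28 -1.06  2.41  1.09  0.29  0.52] heading -4.9 tilt 25.2 roll 0.5
shift units [1.24 3.27 1.67] turn units [-0.35  0.03 -0.95]
model err mm [-17.  -3.   1.]
err 0.026 [ 0.7   1.08 -1.36  2.43  1.86  1.11 -0.27]
t 22.4 tcp [ 0.4519 -0.0975  0.1223] F [ 0.1  0.9 -0.2] w 0.0403
q [ 1.05  0.28 -1.06  2.41  1.09  0.29  0.52] heading -4.9 tilt 25.2 roll 0.5
shift units [1.16 2.94 1.7 ] turn units [-1.41  0.05 -3.22]
model err mm [-17.  -3.   1.]
err 0.008 [ 0.84  1.05 -1.35  2.43  1.86  0.92  0.08]
t 22.4 tcp [ 0.4519 -0.0975  0.1223] F [ 0.1  0.9 -0.2] w 0.0403
q [ 1.05  0.28 -1.06  2.41  1.09  0.29  0.52] heading -4.9 tilt 25.2 roll 0.5
shift units [1.07 2.73 1.74] turn units [-2.12  0.05 -4.72]
model err mm [-17.  -3.   1.]
err 0.004 [ 0.76  0.73 -1.05  2.42  1.89  0.44  0.16]
```

Request:
play_rows:
  deltas:
    - [[-0.35,0.01,-0.8],[0,0,0],-0.09]
    - [[-0.35,0.01,-0.8],[0,0,0],-0.09]
    - [[-0.35,0.01,-0.8],[0,0,0],-0.09]
    - [[-0.35,0.01,-0.8],[0,0,0],-0.09]
    - [[0,0,0],[0,0,0],-0.09]

```text
t: 23.02
tcp_pos: [0.4525, -0.0976, 0.1222]
tool_rot: [-0.123, 0.968, 0.029, 0.215]
ft_force: [-0.1, -0.4, 1.1]
gripper_width: 0.0399
finger_force: 0.0
```

Run:
```python
from nxt import *
c=(.514,.068)
for h in(15,25): s,M,q=go(c,h,25,.06,.022); run(q,[(16,pose(c,h,25,1,.06,.022))])
```

```text
t 23.02 tcp [ 0.4525 -0.0976  0.1222] F [-0.1 -0.4  1.1] w 0.0399
q [ 1.37  0.48 -1.33  2.36  0.93  0.37  1.16] heading 14.9 tilt 25.1 roll 0.2
shift units [0.11 2.88 2.17] turn units [-0.01  0.02 -0.08]
model err mm [-16. -13.   3.]
err 0.002 [ 0.67  0.74 -1.05  2.43  1.94  0.56 -0.12]
t 23.02 tcp [ 0.4525 -0.0976  0.1222] F [-0.1 -0.4  1.1] w 0.0399
q [ 1.37  0.48 -1.33  2.36  0.93  0.37  1.16] heading 14.9 tilt 25.1 roll 0.2
shift units [0.09 2.67 2.18] turn units [-0.71  0.02 -1.59]
model err mm [-16. -13.   3.]
err 0.002 [ 0.73  0.71 -1.01  2.41  1.9   0.41  0.14]
```

Now move down and across to stand behind the mill, keeping the heading at 15°.

Request:
play_rows:
  deltas:
    - [[0,0,0],[0.02,0.48,0.36],-0.09]
    - [[0,0,0],[0.02,0.48,0.36],-0.09]
    - [[0,0,0],[0.02,0.48,0.36],-0.09]
    - [[0,0,0],[0.02,0.48,0.36],-0.09]
    - [[0,0,0],[0.02,0.48,0.36],-0.09]
    - [[0,0,0],[0.02,0.48,0.36],-0.09]
    - [[0,0,0],[0,0,0],-0.09]

```text
t: 23.9
tcp_pos: [0.456, 0.0434, 0.0242]
tool_rot: [-0.13, 0.97, 0.03, 0.201]
ft_force: [-0.5, 0.6, 1.0]
gripper_width: 0.0399
finger_force: 0.0
```

Run:
```python
from nxt import *
from look import mill
c=(.514,.068)
s,M,q=go(c,20,25,.037,.02)
p=mill([.514,.068],("side",)); cv2.imwrite("pics/s2.png",cv2.resize(p["color"][120:320,250:550,::-1],None,fx=2.5,fy=2.5,interpolation=cv2.INTER_CUBIC))
```

```text
t 23.9 tcp [0.456  0.0434 0.0242] F [-0.5  0.6  1. ] w 0.0399
q [ 0.92  0.96 -1.41  2.44  1.72  0.88  0.18] heading 16.2 tilt 23.4 roll 0.3
shift units [-0.43  0.11  0.28] turn units [-0.26 -0.26 -0.73]
model err mm [-15. -15.  23.]
side mill [0.5134 0.0681] 0.08
  tip [0.51   0.0615]
```

View pics/s2.png

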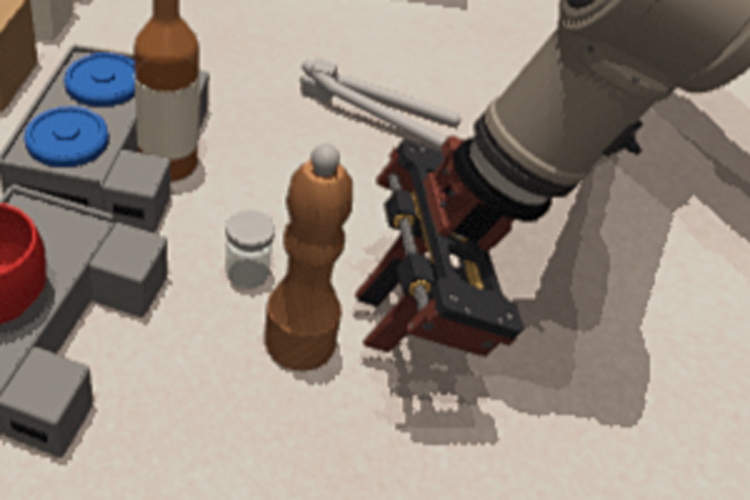

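The gripper stands about 25 mm behind the mill, low and clear of its head and of the jar. I'll trim the heading and close to contact.

Run:
```python
from nxt import *
c=(.5135,.068)
s,M,q=go(c,25,27,.037,.020)
T=pose(c,25,27,1,.037,.020); N=T[1]; print("shift in final axes",(N.T@(T[0]-s["tcp_pos"])/.05).round(2))
```

```text
t 24.05 tcp [0.4575 0.0405 0.0261] F [-0.7 -0.3  0. ] w 0.0397
q [ 0.92  0.96 -1.41  2.44  1.72  0.88  0.18] heading 15.2 tilt 23.6 roll 0.0
shift units [-0.41  0.11  0.31] turn units [-0.7  -0.57 -1.48]
model err mm [-16. -15.  22.]
shift in final axes [-0.4   0.02  0.34]
```

Request:
play_rows:
  deltas:
    - [[0,0,0],[-0.1,0.03,0.08],-0.09]
    - [[0,0,0],[-0.1,0.03,0.08],-0.09]
    - [[-0.35,-0.28,-0.74],[0,0,0],-0.09]
    - [[-0.35,-0.28,-0.74],[0,0,0],-0.09]
    - [[0,0,0],[-0.1,0.0,0.08],-0.09]
    - [[0,0,0],[-0.1,0.0,0.08],-0.09]
    - [[0,0,0],[0,0,0],-0.09]

```text
t: 24.92
tcp_pos: [0.4812, 0.0533, 0.0201]
tool_rot: [-0.21, 0.949, 0.051, 0.228]
ft_force: [0.3, -1.2, 0.6]
gripper_width: 0.04
finger_force: 0.1
```

Run:
```python
from nxt import *
from look import mill
c=(.5135,.068); s,M,q=go(c,25,27,.035,.020)
mill([.5135,.068],("side",))
for h in(25,10): go((.590,.132),h,27,.035,.02)
```

```text
t 24.93 tcp [0.4812 0.0533 0.0201] F [ 0.3 -1.2  0.6] w 0.04
q [ 0.95  1.01 -1.38  2.41  1.8   0.8   0.36] heading 25.2 tilt 27.0 roll 0.1
shift units [-0.01 -0.01  0.01] turn units [ 0.01  0.   -0.01]
model err mm [-14. -20.  22.]
side mill [0.5129 0.0664] 0.077
t 25.07 tcp [0.4804 0.0532 0.02  ] F [-0.7  0.4  0.5] w 0.0396
q [ 0.95  1.01 -1.38  2.41  1.8   0.8   0.36] heading 25.3 tilt 27.0 roll 0.1
shift units [-1.74  0.5   0.89] turn units [ 0.02 -0.    0.  ]
model err mm [-14. -20.  22.]
t 25.07 tcp [0.4804 0.0532 0.02  ] F [-0.7  0.4  0.5] w 0.0396
q [ 0.95  1.01 -1.38  2.41  1.8   0.8   0.36] heading 25.3 tilt 27.0 roll 0.1
shift units [-1.76  0.68  0.9 ] turn units [ 1.15 -0.    2.23]
model err mm [-14. -20.  22.]
```

Request:
play_rows:
  deltas:
    - [[0,0,0],[-0.11,0.031,0.056],-0.09]
    - [[0,0,0],[-0.11,0.031,0.056],-0.09]
    - [[0,0,0],[-0.11,0.031,0.056],-0.09]
    - [[0,0,0],[-0.11,0.031,0.056],-0.09]
    - [[0,0,0],[-0.11,0.031,0.056],-0.09]
    - [[0,0,0],[-0.11,0.031,0.056],-0.09]
    - [[0,0,0],[-0.11,0.031,0.056],-0.09]
    - [[0,0,0],[-0.11,0.031,0.056],-0.09]
    - [[0,0,0],[-0.11,0.031,0.056],-0.09]
    - [[0,0,0],[-0.11,0.031,0.056],-0.09]

```text
t: 26.32
tcp_pos: [0.53, 0.0931, 0.02]
tool_rot: [-0.21, 0.949, 0.051, 0.228]
ft_force: [-1.1, -0.9, -1.8]
gripper_width: 0.04
finger_force: 0.8
```

Run:
```python
from nxt import *
from look import mill,expect
s,M,q=go((.590,.132),25,27,.035,.02); expect(s,M)
mill([.558,.108])
```

```text
t 26.32 tcp [0.53   0.0931 0.02  ] F [-1.1 -0.9 -1.8] w 0.04
q [ 0.81  1.04 -1.36  2.3   1.78  0.84  0.36] heading 25.2 tilt 27.0 roll 0.1
shift units [-0.64  0.2   0.32] turn units [ 0.02 -0.   -0.  ]
model err mm [-14. -21.  22.]
cradle centre [0.5617 0.108 ]
scene mill [0.5608 0.1061] 0.104
  tip [0.5654 0.1041]
side mill [0.5623 0.1096] 0.071
  tip [0.5597 0.1048]
```

Request:
play_rows:
  deltas:
    - [[0,0,0],[-0.107,0.033,0.053],-0.09]
    - [[0,0,0],[-0.107,0.033,0.053],-0.09]
    - [[0,0,0],[-0.107,0.033,0.053],-0.09]
    - [[0,0,0],[-0.107,0.033,0.053],-0.09]
    - [[0,0,0],[-0.107,0.033,0.053],-0.09]
    - [[0,0,0],[-0.107,0.033,0.053],-0.09]
    - [[0,0,0],[0.036,0,-0.018],-0.09]
    - [[0.407,0,0.793],[0,0.069,0],-0.09]
    - [[0.407,0,0.793],[0,0.069,0],-0.09]
    - [[0.407,0,0.793],[0,0.069,0],-0.09]
    - [[0.407,0,0.793],[0,0.069,0],-0.09]
    - [[0.407,0,0.793],[0,0.069,0],-0.09]
    - [[0.407,0,0.793],[0,0.069,0],-0.09]
    - [[0,0,0],[0,0,0],-0.09]

```text
t: 28.38
tcp_pos: [0.5522, 0.1378, 0.0209]
tool_rot: [0.059, 0.971, -0.013, 0.233]
ft_force: [0.2, 0.1, 0.8]
gripper_width: 0.0399
finger_force: 0.0
```

Run:
```python
from nxt import *
from look import *
p=mill([.590,.132],("scene","side"))
cv2.imwrite("pics/s3.png",cv2.resize(p["color"][100:320,180:480,::-1],None,fx=2.5,fy=2.5,interpolation=cv2.INTER_CUBIC))
s,M,q=go((.67,.122),-7,27,.035,.02); expect(s,M,.037)
t=finder.tip_of("bay_home",p); print([ (x["score"],onz(p,x["pixel"])) for x in t[:1]])
```

```text
scene mill [0.5884 0.1293] 0.094
  tip [0.5971 0.1331]
side mill [0.5906 0.1316] 0.089
  tip [0.589 0.133]
t 28.68 tcp [0.552  0.1355 0.0203] F [ 0.2 -0.3 -0.3] w 0.0399
q [ 0.5   1.05 -1.34  2.22  1.76  1.2  -0.34] heading -7.1 tilt 27.0 roll -0.0
shift units [-1.49  0.02  0.76] turn units [-0.01 -0.01 -0.01]
model err mm [-23. -12.  25.]
cradle centre [0.5887 0.1309]
[(0.92, array([0.66665691, 0.12803641, 0.        ]))]
```

View pics/s3.png

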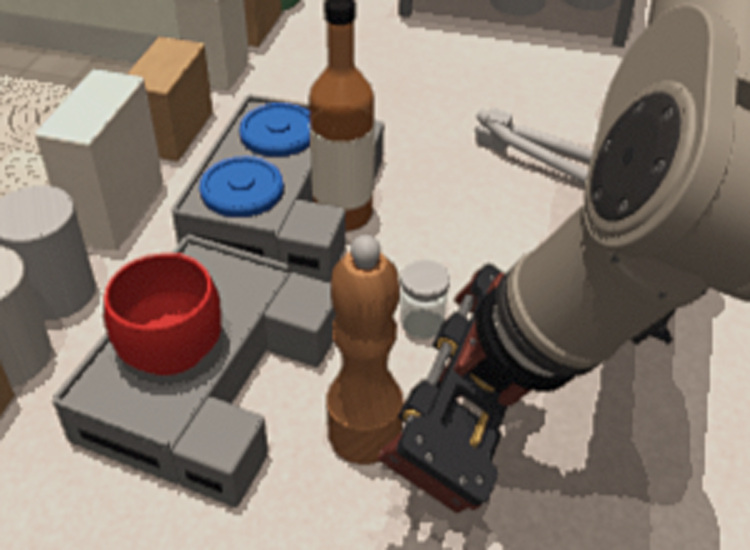

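The mill (crop 365,445) stands before the mouth, between the two arms of the tier (300,330 and 215,460), and the gripper clears the jar (425,300). Now I push it in along the bay axis.

Request:
play_rows:
  deltas:
    - [[0,0,0],[-0.107,0.002,0.055],-0.09]
    - [[0,0,0],[-0.107,0.002,0.055],-0.09]
    - [[0,0,0],[-0.107,0.002,0.055],-0.09]
    - [[0,0,0],[-0.107,0.002,0.055],-0.09]
    - [[0,0,0],[-0.107,0.002,0.055],-0.09]
    - [[0,0,0],[-0.107,0.002,0.055],-0.09]
    - [[0,0,0],[-0.107,0.002,0.055],-0.09]
    - [[0,0,0],[-0.107,0.002,0.055],-0.09]
    - [[0,0,0],[-0.107,0.002,0.055],-0.09]
    - [[0,0,0],[-0.107,0.002,0.055],-0.09]

```text
t: 29.98
tcp_pos: [0.6122, 0.1297, 0.0201]
tool_rot: [0.06, 0.971, -0.014, 0.233]
ft_force: [-2.5, 0.1, 0.8]
gripper_width: 0.0399
finger_force: 0.9
```

Run:
```python
from nxt import *
from look import *
p=mill([.646,.125],("scene","side"))
cv2.imwrite("pics/s4.png",cv2.resize(p["color"][120:320,180:400,::-1],None,fx=3,fy=3,interpolation=cv2.INTER_CUBIC))
s,M,q=go((.67,.122),-7,27,.035,.02); expect(s,M,.035)
```

```text
scene mill [0.6453 0.125 ] 0.151
  tip [0.6553 0.1208]
side mill [0.6482 0.1236] 0.187
t 30.27 tcp [0.6121 0.1297 0.0203] F [0.  0.4 0.1] w 0.0403
q [ 0.51  1.07 -1.31  2.1   1.75  1.17 -0.21] heading -7.1 tilt 27.0 roll -0.0
shift units [-0.41 -0.01  0.22] turn units [-0.01  0.   -0.01]
model err mm [-23. -13.  24.]
cradle centre [0.6468 0.1254]
```

View pics/s4.png

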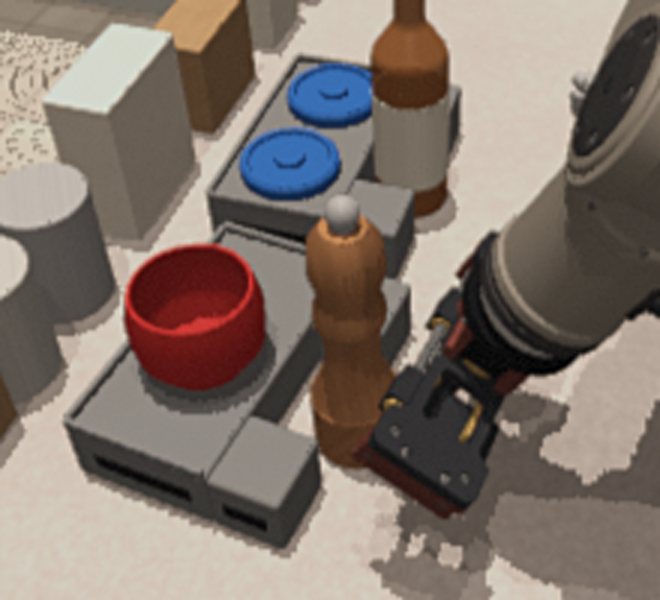

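The foot (340,440) is entering the mouth centrally. I push slower to the back wall, watching the force.

Request:
play_rows:
  deltas:
    - [[0,0,0],[-0.054,0,0.027],-0.09]
    - [[0,0,0],[-0.054,0,0.027],-0.09]
    - [[0,0,0],[-0.054,0,0.027],-0.09]
    - [[0,0,0],[-0.054,0,0.027],-0.09]
    - [[0,0,0],[-0.054,0,0.027],-0.09]
    - [[0,0,0],[-0.054,0,0.027],-0.09]

```text
t: 31.02
tcp_pos: [0.63, 0.1275, 0.0202]
tool_rot: [0.06, 0.971, -0.014, 0.233]
ft_force: [-3.3, 0.3, 0.5]
gripper_width: 0.0403
finger_force: 1.0
```

Request:
play_rows:
  deltas:
    - [[0,0,0],[-0.027,0,0.0135],-0.09]
    - [[0,0,0],[-0.027,0,0.0135],-0.09]

```text
t: 31.28
tcp_pos: [0.6328, 0.1271, 0.0202]
tool_rot: [0.06, 0.971, -0.014, 0.233]
ft_force: [-1.2, -0.2, 0.7]
gripper_width: 0.0398
finger_force: 0.9
```

Request:
play_rows:
  deltas:
    - [[0,0,0],[-0.018,0,0.009],-0.09]
    - [[0,0,0],[-0.018,0,0.009],-0.09]

```text
t: 31.52
tcp_pos: [0.6348, 0.1269, 0.0203]
tool_rot: [0.06, 0.971, -0.014, 0.233]
ft_force: [-1.5, 0.5, -0.1]
gripper_width: 0.04
finger_force: 0.9
```

Request:
play_rows:
  deltas:
    - [[0,0,0],[-0.018,0,0.009],-0.09]
    - [[0,0,0],[-0.018,0,0.009],-0.09]

```text
t: 31.78
tcp_pos: [0.6364, 0.1268, 0.0202]
tool_rot: [0.06, 0.971, -0.014, 0.232]
ft_force: [-3.9, -0.1, 1.5]
gripper_width: 0.0398
finger_force: 1.9
```

Request:
play_rows:
  deltas:
    - [[0,0,0],[-0.018,0,0.009],-0.09]

```text
t: 31.9
tcp_pos: [0.6368, 0.1269, 0.02]
tool_rot: [0.059, 0.971, -0.014, 0.232]
ft_force: [-7.5, 0.3, 2.7]
gripper_width: 0.0398
finger_force: 3.3
```

Run:
```python
from look import *
s,M=st(); expect(s,M,.035)
for c in("scene","side"):
    p=cams.snapshot(c); o=out("tier_free",p)
    t=finder.tip_of("mill",p); b=finder.tip_of("bay_home",p)
    print(c,[onz(p,x[0]["pixel"])[:2].round(4) for x in(t,b) if x])
cv2.imwrite("pics/s5.png",cv2.resize(p["color"][120:320,180:400,::-1],None,fx=3,fy=3,interpolation=cv2.INTER_CUBIC))
```

```text
t 31.9 tcp [0.6368 0.1269 0.02  ] F [-7.5  0.3  2.7] w 0.0398
q [ 0.51  1.08 -1.3   2.04  1.74  1.15 -0.16] heading -7.0 tilt 26.9 roll -0.0
cradle centre [0.6715 0.1226]
scene [array([0.6759, 0.1296]), array([0.6693, 0.1235])]
side [array([0.6645, 0.1224])]
```

View pics/s5.png

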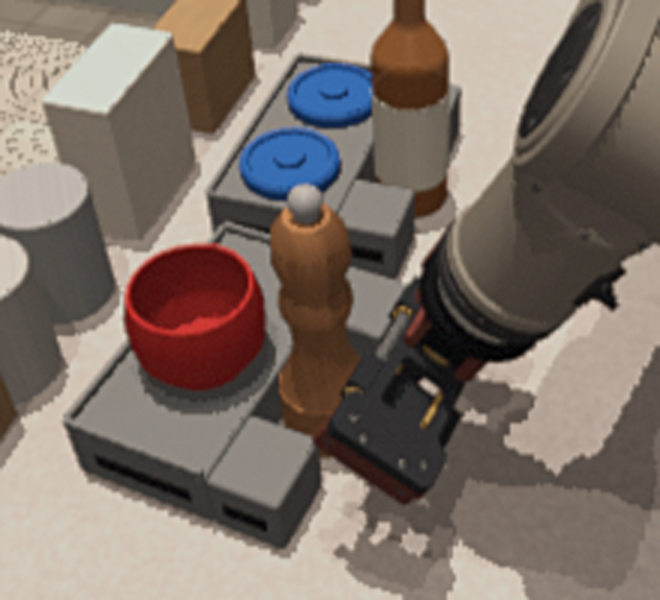

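The force rises to 7.5 N while the tip stops, so the foot is home against the back wall, with the mill upright and central. I back straight out.

Request:
play_rows:
  deltas:
    - [[0,0,0],[0.036,0,-0.018],-0.09]
    - [[0,0,0],[0.054,0,-0.027],-0.09]
    - [[0,0,0],[0.107,0,-0.055],-0.09]
    - [[0,0,0],[0.178,0,-0.09],-0.09]
    - [[0,0,0],[0.178,0,-0.09],-0.09]
    - [[0,0,0],[0.178,0,-0.09],-0.09]
    - [[0,0,0],[0.178,0,-0.09],-0.09]
    - [[0,0,0],[0.178,0,-0.09],-0.09]
    - [[0,0,0],[0.178,0,-0.09],-0.09]
    - [[0,0,0],[0.178,0,-0.09],-0.09]
    - [[0,0,0],[0,0,0],-0.09]
    - [[0,0,0],[0,0,0],-0.09]

```text
t: 33.8
tcp_pos: [0.5578, 0.1364, 0.0202]
tool_rot: [0.06, 0.971, -0.014, 0.233]
ft_force: [1.0, -0.1, -0.3]
gripper_width: 0.0401
finger_force: 0.0
```

Run:
```python
from look import *
s,M=st(); p=mill([.670,.122],("scene","side")); 
q=cams.snapshot("scene"); a=cv2.resize(q["color"][100:300,190:440,::-1],(400,320)); b=cv2.resize(p["color"][100:300,190:440,::-1],(400,320)); cv2.imwrite("pics/s6.png",np.hstack([a,b]))
for l in("jar","bottle","keeper","press","can"):
    for im in(q,p):
        t=finder.tip_of(l,im)
        if t: print(l,onz(im,t[0]["pixel"],.05 if l=="keeper" else 0)[:2].round(3))
```

```text
t 33.8 tcp [0.5578 0.1364 0.0202] F [ 1.  -0.1 -0.3] w 0.0401
q [ 0.49  1.04 -1.32  2.21  1.75  1.19 -0.33] heading -7.1 tilt 27.0 roll -0.0
scene mill [0.6651 0.1226] 0.227
  tip [0.7405 0.16  ]
side mill [0.6707 0.1236] 0.117
  tip [0.6688 0.1221]
jar [ 0.576 -0.016]
jar [0.575 0.005]
bottle [ 0.685 -0.123]
bottle [ 0.672 -0.139]
keeper [0.755 0.115]
keeper [0.753 0.128]
press [ 0.507 -0.266]
press [ 0.504 -0.275]
can [0.462 0.321]
can [0.475 0.311]
```

View pics/s6.png

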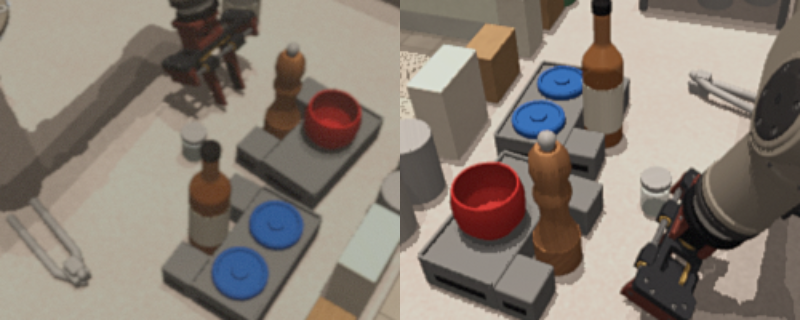

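The mill stands upright at the back of the bay (left view 285,120; right view 555,250). The jar (193,140) and everything else stand where they were, and the gripper is clear.

```bash
python3 -c "
from bench import hand_in
print(hand_in())"
```

```text
the job is handed in; nothing more can be done
None
```

The pepper mill stands upright in the empty bay with its foot against the back wall; nothing else appeared moved in the last pictures, and the job was handed in at about 34 s with the gripper clear of everything (no verdict was returned).

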